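Put the drape forms back on their own kiln setters

ROBOT

A 6-joint arm with a two-finger parallel gripper is mounted at the origin on the work surface. World frame = base frame: x ahead of the robot, y to its left, z up, the work surface at z = 0. Lengths are in m, angles in rad, forces in N, time in s.
With the tool pointing down it reaches from about 0.375 to 0.975 m from the base axis. Payload 3.8 kg.
Tool frame: the origin (TCP) lies where the fingers leave the gripper's body, on its centre line; the fingertips stand 73 mm ahead of it and the grasp point (between the pads) lies 54 mm ahead of it (r.pinch_z is the distance from the TCP to the grasp point, in m); z points along the fingers, y is the line along which they close (so a half turn about z gives the same grasp; the last joint's range is limited). The gripper opens to 85 mm and grips with 20 to 120 N. Pads are 22 mm wide; open, the fingers measure 114 mm over their backs; the gripper's body (76 mm by 85 mm) begins 54 mm behind the grasp point. The pads swing forward as they close: fully open they stand 13 mm farther back than shut.
Start: joints at [-1.241, 0.264, 1.604, -0, 1.274, -0.037], TCP at [0.242, -0.63, 0.304] pointing down, gripper open.
Joint ranges: [-2.63, 2.63], [-0.94, 2.18], [0.31, 2.57], [-1.31, 4.45], [0, 2.66], [-2.55, 2.55]. Speed limits (rad/s): [2.57, 2.57, 3.14, 3.14, 3.14, 3.14].

INTERFACE

Orientations are given as a unit quaternion [x, y, z, w].
In Python, from bench import r gives the robot as it stands.
- The arm moves only by the tool apply_moves, never from a script. Its argument "commands" is text: rows parted by semicolons, each of 6 numbers parted by spaces: the shift along the world's x, y, z in units of 100 cm (1.0 is 100 cm), then the turn, a rotation vector about the world's x, y, z in units of 60 degrees (1.0 is 60 degrees). In form: x y z rx ry rz; .... A call has 1 to 5 rows; each row shifts and turns the commanded pose from where the row before left it; what a row does not reach is not made up. A row lasts 1/10 s, in which the tool goes at most 50 mm and 8.59 degrees, less where a joint would pass 70% of its speed; a pose out of reach is approached as far as the arm can. A call with a number of a shift or a turn outside -1 to 1 is refused whole. A call with a gripper value outside its range is refused whole. "hand" is the closure, from 0 (fully open) to 1 (shut), set as the call begins (left out, the last holds). The fingers move at their own pace and stop on an object; "squeeze" is the grip in N (left out, the last holds). Time passes only in rows, so rows that do not move let the fingers close. It gives the time, the measured TCP pose, the force, the opening and the grip force at its end, in the units of the state.
- r.read_state(): the state, without advancing time (a new reading comes with each control period).
- r.read_camera(name): name is "scene" or "top" or "wrist"; returns the picture (480x640x3 uint8, red, green, blue); there is no depth.
- r.get_calibration(name): a dict with "fx", "fy", "cx", "cy" (pixels), "position" and "rotation" of the camera in the world. Camera axes: x right, y down, z forward; pixel columns grow to the right and rows downward; lengths in m; the calibration is good to about 2 mm. The wrist camera is an equidistant fisheye: a pixel r from the principal point sees the ray r / f radians off the axis. A picture is of the moment at which its call begins: read the wrist's pose just before it. get_calibration takes no time and is no camera call; for the wrist camera it gives the pose at the moment of the call.
- r.job_done(): hands the job in; it is judged then, once.
The state is a dict: "time_s": time; "qpos": joint angles; "joint_velocities": joint speeds; "effort": joint torques, N m; "tool_pos": TCP position; "ee_rot": TCP orientation; "ft_force": force on the tool from outside, world axes, zero at the start; "ft_torque": the same for the moment, N m; "gripper_width": opening from 0.0 (shut) to 1.0 (fully open); "finger_force": force on a finger pad.
Only numpy, scipy, OpenCV 4.12 (cv2) and the standard library are available. Lean on these libraries where they do the work, as an engineer would, in place of code of your own. Each camera call takes 0.05 s, during which the arm holds its last target. There are 200 camera calls.

TASK

The three white clay drape forms are standing on the wrong kiln setters: swap them round so that each stands upright and centred on the dark setter of its own outline (round on round, square on square, oblong on oblong), the square and the oblong one turned to line up with their setters. Use the empty six-sided setter as the parking place on the way and leave it empty at the end; the forms must never be put on the bare bench. Leave the bottle, the jar and the bowl where they are.

Things in the scene. Friction and masses are not known exactly. Their poses are not given: they have to be found in the camera images.
- form_round: loose white fired-clay drape form, about 0.22 kg; a plain round cylinder 56 mm in diameter, straight-sided to 44 mm, then a bevelled top, 55 mm high in all, one small dark vent hole on top. Origin: centre of its underside; z up. It starts upright near the middle of a setter that is not its own.
- form_square: loose white fired-clay drape form, about 0.25 kg; a square block 54 x 54 mm, straight-sided to 44 mm, with a smaller square step (38 x 38 mm) on top, 50 mm high in all, one vent hole. Origin: centre of its underside; z up. It starts upright near the middle of a setter that is not its own. x and y are square to its sides.
- form_oblong: loose white fired-clay drape form, about 0.26 kg; an oblong block 84 mm (along its x) by 38 mm (along its y), straight-sided to 44 mm, with a smaller step (66 x 22 mm) on top, 50 mm high in all, two vent holes. Origin: centre of its underside; z up. It starts upright near the middle of a setter that is not its own. Grip it across the 38 mm.
- setter_round: fixed dark grey kiln setter (flat tile), 10 mm thick, top at z = 0.010; a disc 120 mm in diameter. Origin: centre of its underside, on the bench; z up.
- setter_square: fixed dark grey kiln setter (flat tile), 10 mm thick, top at z = 0.010; a square of 110 x 110 mm. Origin: centre of its underside, on the bench; z up. x and y are square to its sides.
- setter_oblong: fixed dark grey kiln setter (flat tile), 10 mm thick, top at z = 0.010; an oblong of 130 mm (along its x) by 85 mm (along its y). Origin: centre of its underside, on the bench; z up.
- setter_spare: fixed dark grey kiln setter (flat tile), 10 mm thick, top at z = 0.010; a regular hexagon 112 mm across flats. Origin: centre of its underside, on the bench; z up. It starts empty and is the parking place.
- paint_bottle: bystander: loose capped amber bottle, 38 mm in diameter, 75 mm high, to the left of the setters; origin at the centre of its underside. Not to be disturbed.
- paint_jar: bystander: loose squat amber jar with a dark lid, 52 mm in diameter, 50 mm high, to the right of the setters; origin at the centre of its underside. Not to be disturbed.
- water_bowl: bystander: loose empty green glass bowl, 68 mm in diameter, 32 mm high, beyond the setters; origin at the centre of its underside. Not to be disturbed.
There are look-alikes about, which are no part of the job. Leave any blue or yellow look-alike of the form_square alone.

How it is judged:
On the way:
1. one of the forms stands released on the empty six-sided setter (((horizontal distance between form_round and setter_spare below 0.045 m and height (world z) of form_round between 0.007 and 0.014 m and angle between form_round's own z axis and vertical below 0.1 rad and contact force between the fingers and form_round below 0.1 N and linear speed of form_round below 0.02 m/s) or (horizontal distance between form_square and setter_spare below 0.045 m and height (world z) of form_square between 0.007 and 0.014 m and angle between form_square's own z axis and vertical below 0.1 rad and contact force between the fingers and form_square below 0.1 N and linear speed of form_square below 0.02 m/s) or (horizontal distance between form_oblong and setter_spare below 0.045 m and height (world z) of form_oblong between 0.007 and 0.014 m and angle between form_oblong's own z axis and vertical below 0.1 rad and contact force between the fingers and form_oblong below 0.1 N and linear speed of form_oblong below 0.02 m/s))), for 0.2 s.
At the end, for the whole second after the job is handed in: Each form stands upright, released and at rest on the setter of its own outline, centre within 14 mm of the setter's centre; the oblong form's long side within 0.3 rad of its setter's long side, the square form's sides within 0.3 rad of its setter's sides. The six-sided setter is empty (horizontal distance between form_round and setter_round below 0.014 m and height (world z) of form_round between 0.007 and 0.014 m and angle between each of form_round, form_square, form_oblong's own z axis and vertical below 0.1 rad and contact force between the fingers and form_round below 0.1 N and linear speed of each of form_round, form_square, form_oblong below 0.02 m/s and horizontal distance between form_square and setter_square below 0.014 m and height (world z) of form_square between 0.007 and 0.014 m and contact force between the fingers and form_square below 0.1 N and horizontal distance between form_oblong and setter_oblong below 0.014 m and height (world z) of form_oblong between 0.007 and 0.014 m and contact force between the fingers and form_oblong below 0.1 N and angle between the x axis of form_oblong and the x axis of setter_oblong, either way round below 0.3 rad and (angle between the x axis of form_square and the x axis of setter_square, either way round below 0.3 rad or angle between the x axis of form_square and the y axis of setter_square, either way round below 0.3 rad)); the robot touches nothing.
It fails at once if a form touches or falls to the bare bench (height (world z) of any of form_round, form_square, form_oblong below 0.004 m).
It fails at once if a form is tipped over (angle between any of form_round, form_square, form_oblong's own z axis and vertical above 0.7 rad).
It fails at once if the bottle, the jar or the bowl is shifted by more than 25 mm or tipped over (distance of any of paint_bottle, paint_jar, water_bowl from where it was at the start of the episode above 0.025 m or angle between any of paint_bottle, paint_jar, water_bowl's own z axis and vertical above 0.5 rad).
It also fails if it takes over 112 s, if anything falls off the work surface, if the arm or the gripper's body presses on something with over 40 N, if the wrist force passes 120 N, or if a joint passes its speed limit or range.

## Working session

There is one attempt and no reset: what is moved stays moved. The work goes in short steps, Python scripts to look and compute and a tool call to move; the robot and the scene stay as the last step left them, time stands still between calls to the robot, and variables do not carry over. Pictures are saved under pics/ and viewed, at most 14 in all, crops included, and the job is handed in when it is done.

Besides the shell and the picture viewer there is one more tool, called as name(argument=value, ...) on one line, values as JSON. apply_moves: Moves the arm, as the interface text tells. Shifts and turns lie within -1 to 1; 1 stands for 100 cm of shift or 60 degrees of turn. Its arguments: {"type":"object","properties":{"commands":{"type":"string"},"hand":{"type":"number"},"squeeze":{"type":"number"}},"required":["commands"]}

```bash
mkdir -p pics; ls; python3 - <<'E'
from bench import r
import cv2
for n in("top","scene"):
    im=r.read_camera(n); cv2.imwrite(f"pics/{n}0.png",im[:,:,::-1]); c=r.get_calibration(n); print(n,c)
s=r.read_state(); print(s)
E
```

```text
pics
top {'fx': 613.7521600683898, 'fy': 613.7521600683898, 'cx': 324.9344170473301, 'cy': 244.0905915723089, 'position': array([0.43161915, 0.00571838, 1.37749057]), 'rotation': array([-0.7023945 ,  0.70935855, -0.04211563,  0.04097176])}
scene {'fx': 537.0039549522558, 'fy': 537.0039549522558, 'cx': 320.05627157084325, 'cy': 239.7583610111795, 'position': array([ 1.25357034, -0.39867955,  0.89286858]), 'rotation': array([ 0.8116409 ,  0.45698524, -0.1820185 , -0.31507588])}
{'time_s': 0.1, 'qpos': array([-1.24092920e+00,  2.64684660e-01,  1.60525679e+00, -1.21816080e-05,
        1.27372644e+00, -3.68898404e-02]), 'joint_velocities': array([-0.00107065, -0.00060919, -0.00240472,  0.00209613, -0.00071361,
       -0.00211029]), 'effort': array([ 3.36381681e-04, -5.16707432e+01, -3.68591309e+01, -2.33137303e-05,
        6.29700517e-03, -1.62171767e-05]), 'tool_pos': array([ 0.24187885, -0.62960897,  0.30267132]), 'ee_rot': array([ 9.83232375e-01,  1.82354108e-01, -1.57216170e-04, -1.02565599e-03]), 'ft_force': array([-0.12052149,  0.91672035,  0.07235798]), 'ft_torque': array([ 0.04288232, -0.00626584, -0.00024574]), 'finger_force': 0.0, 'gripper_width': 1.0035578685039277}
```

View pics/top0.png

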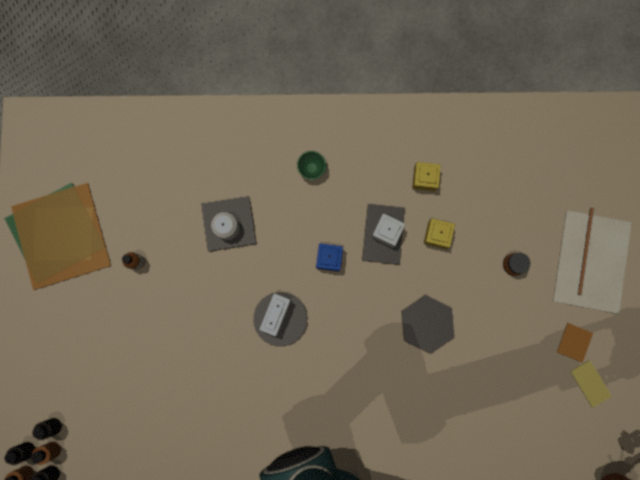

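View pics/scene0.png

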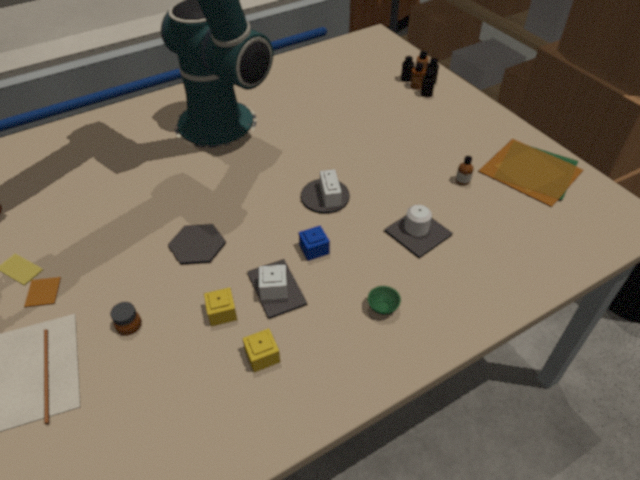

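The forms are the round one at (225,226) on the square setter, the square one at (389,230) on the oblong setter and the oblong one at (275,315) on the round setter. The hex at (428,324) is empty. The look-alikes for the square form are blue (330,257) and yellow (441,234) and (427,176). I choose the white one at (389,230). Next I fit poses by silhouette.

```bash
cat > h.py <<'E'
from bench import r
import numpy as np, cv2
from scipy.optimize import minimize
from scipy.spatial.transform import Rotation as R
def proj(P,c):
    p=R.from_quat(c["rotation"]).inv().apply(P-c["position"])
    return np.c_[c["fx"]*p[:,0]/p[:,2]+c["cx"],c["fy"]*p[:,1]/p[:,2]+c["cy"]]
def circ(rad,n=40,ph=0):
    a=np.arange(n)*2*np.pi/n+ph; return rad*np.c_[np.cos(a),np.sin(a)]
def rect(a,b): return np.array([[a,b],[-a,b],[-a,-b],[a,-b]])/2
def pr(xy,z0,z1): return np.vstack([np.c_[xy,np.full(len(xy),z)] for z in(z0,z1)])
M={"form_round":pr(circ(.028),.01,.054),"form_square":np.vstack([pr(rect(.054,.054),.01,.054),pr(rect(.038,.038),.054,.06)]),
"form_oblong":np.vstack([pr(rect(.084,.038),.01,.054),pr(rect(.066,.022),.054,.06)]),
"setter_round":pr(circ(.06),0,.01),"setter_square":pr(rect(.11,.11),0,.01),"setter_oblong":pr(rect(.13,.085),0,.01),
"setter_spare":pr(circ(.056/np.cos(np.pi/6),6),0,.01)}
M["form_round"]=np.vstack([M["form_round"],np.c_[circ(.018),np.full(40,.065)]])
def masks(im):
    hsv=cv2.cvtColor(im,cv2.COLOR_RGB2HSV).astype(int); S,V=hsv[...,1],hsv[...,2]
    return (S<60)&(V>120), (S<60)&(V<110)
def blob(m,px):
    n,l,st,ce=cv2.connectedComponentsWithStats(m.astype(np.uint8))
    ys,xs=np.mgrid[:480,:640]; d=np.where(l>0,np.hypot(xs-px[0],ys-px[1]),1e9)
    return l==l.flat[d.argmin()]
def fit(name,mask,c,x0,K=4):
    ys,xs=np.nonzero(mask); o=np.array([xs.min()-8,ys.min()-8]); w,h=xs.max()-o[0]+9,ys.max()-o[1]+9
    t=mask[o[1]:o[1]+h,o[0]:o[0]+w].astype(np.float32)
    def f(q):
        P=M[name].copy(); P[:,:2]=P[:,:2]@R.from_euler("z",q[2]).as_matrix()[:2,:2].T+q[:2]
        hull=cv2.convexHull(((proj(P,c)-o+.5)*K*16-8).astype(np.int32))
        g=np.zeros((h*K,w*K),np.float32); cv2.fillPoly(g,[hull],1.,shift=4)
        return np.abs(cv2.resize(g,(int(w),int(h)),interpolation=cv2.INTER_AREA)-t).sum()
    best=None
    for a in np.arange(0,np.pi,np.pi/8) if "round" not in name else [0]:
        s=np.array([x0[0],x0[1],a]); sim=np.vstack([s,s+[.01,0,0],s+[0,.01,0],s+[0,0,.2]])
        b=minimize(f,s,method="Nelder-Mead",options=dict(initial_simplex=sim,xatol=1e-4,fatol=.05))
        if best is None or b.fun<best.fun: best=b
    return best.x,best.fun/t.sum()
def ground(px,c,z):
    d=R.from_quat(c["rotation"]).apply([(px[0]-c["cx"])/c["fx"],(px[1]-c["cy"])/c["fy"],1])
    return (c["position"]+d*(z-c["position"][2])/d[2])[:2]
E
python3 - <<'E'
from h import *
im=cv2.imread("pics/top0.png")[:,:,::-1].copy(); c=r.get_calibration("top"); w,d=masks(im)
for n,px in dict(form_round=(225,226),form_square=(389,230),form_oblong=(275,315)).items():
    m=blob(w,px); x,e=fit(n,m,c,ground(px,c,.05)); print(n,m.sum(),x.round(4),round(e,3))
for n,px in dict(setter_round=(290,335),setter_square=(240,242),setter_oblong=(375,255),setter_spare=(428,324)).items():
    m=blob(d|w,px); x,e=fit(n,m,c,ground(px,c,.01)); print(n,m.sum(),x.round(4),round(e,3))
for n,px in dict(blue=(330,256),yel=(441,232),yel2=(427,174),bottle=(132,260),jar=(517,264),bowl=(312,165)).items(): print(n,ground(px,c,.04).round(3))
v=np.vstack([im[180:380,190:470],(np.dstack([w,d,d])*255).astype(np.uint8)[180:380,190:470]])
cv2.imwrite("pics/crop1.png",cv2.resize(np.hstack([v[:200],v[200:]]),None,fx=1.42,fy=1.42)[:,:,::-1])
E
```

```text
form_round 375 [ 0.6337  0.2285 -0.178 ] 0.638
form_square 569 [ 0.6223 -0.1378  1.075 ] 0.224
form_oblong 639 [ 0.4381  0.1143 -0.3763] 0.182
setter_round 2280 [ 0.4283  0.1039 -0.9136] 0.042
setter_square 2286 [0.6435 0.2204 0.1487] 0.066
setter_oblong 2145 [ 0.6166 -0.1287 -0.1177] 0.047
setter_spare 2249 [ 0.4141 -0.223   2.1528] 0.026
blue [ 0.563 -0.008]
yel [ 0.614 -0.253]
yel2 [ 0.744 -0.226]
bottle [0.559 0.425]
jar [ 0.542 -0.417]
bowl [0.767 0.03 ]
```

View pics/crop1.png

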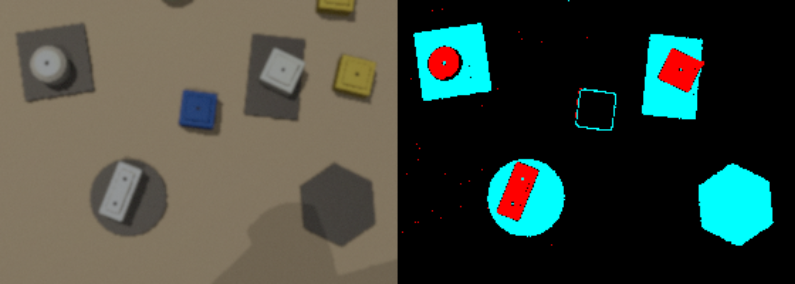

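The crop confirms that the white form on the oblong setter is the square one, with coloured blocks blue and yellow beside it. The masks show only the form tops, so I refine with top-face models and work out the moves.

```bash
cat >> h.py <<'E'
M["form_square"]=np.vstack([pr(rect(.054,.054),.054,.054),pr(rect(.038,.038),.054,.06)])
M["form_oblong"]=np.vstack([pr(rect(.084,.038),.054,.054),pr(rect(.066,.022),.054,.06)])
def hole(im,px,rad=6):
    p=np.round(px).astype(int); g=cv2.GaussianBlur(im[...,1],(0,0),.8).astype(float)[p[1]-rad:p[1]+rad+1,p[0]-rad:p[0]+rad+1]
    k=np.array(np.unravel_index(g.argmin(),g.shape))[::-1]; return k+p-rad
def toolphi():
    s=r.read_state(); y=R.from_quat(s["ee_rot"]).apply([0,1,0]); return s["tool_pos"],np.degrees(np.arctan2(y[1],y[0])),s
def go(x,y,phi):
    "remaining shift (m) and turn about z in 60 deg units, nearest half turn"
    p,a,s=toolphi(); d=(phi-a+90)%180-90
    z=R.from_quat(s["ee_rot"]).apply([0,0,1])
    print("pos",p.round(4),"phi",round(a,1),"shift",np.round([x-p[0],y-p[1]],4),"turn",round(d,1),"=",round(d/60,3),"tilt",z.round(3),"q6",s["qpos"][5].round(2))
E
python3 - <<'E'
from h import *
im=cv2.imread("pics/top0.png")[:,:,::-1].copy(); c=r.get_calibration("top"); w,d=masks(im)
for n,px in dict(form_square=(389,230),form_oblong=(275,315)).items():
    m=blob(w,px); x,e=fit(n,m,c,ground(px,c,.05)); print(n,m.sum(),x.round(4),np.degrees(x[2]).round(1),round(e,3)); 
for px,z in (((222.4,223.7),.065),((389.5,230),.06),((278,305),.06),((271,323),.06)):
    h=hole(im,px,4); print(h,ground(h,c,z).round(4))
m=blob(w,(225,226)); ys,xs=np.nonzero(m); print(xs.mean(),ys.mean(),ground((xs.mean(),ys.mean()),c,.06))
go(.4381,.1143,0)
E
```

```text
form_square 569 [ 0.62   -0.1365  1.1199] 64.2 0.094
form_oblong 639 [ 0.4381  0.1127 -0.3758] -21.5 0.107
[222 224] [0.6325 0.2248]
[389 229] [ 0.6188 -0.1364]
[277 305] [0.4572 0.1065]
[271 323] [0.4192 0.1193]
221.96 223.728 [0.63389864 0.22577614]
pos [ 0.2419 -0.6296  0.3027] phi -69.0 shift [0.1962 0.7439] turn 69.0 = 1.15 tilt [-0.001  0.002 -1.   ] q6 -0.04
```

apply_moves(commands="0.0245 0.0435 0 0 0 -0.142;0.0245 0.0435 0 0 0 -0.142;0.0245 0.0435 0 0 0 -0.142;0.0245 0.0435 0 0 0 -0.142;0.0245 0.0435 0 0 0 -0.14", hand=0, squeeze=40)

```text
time_s: 0.6
tool_pos: [0.3638, -0.413, 0.3034]
ee_rot: [0.983, -0.185, -0.0, -0.0]
ft_force: [1.4, -0.4, 0.4]
gripper_width: 1.0
finger_force: 0.0
```

apply_moves(commands="0.0245 0.0435 -0.01 0 0 0;0.0245 0.0435 -0.01 0 0 0;0.0245 0.0435 -0.01 0 0 0;0 0.049 -0.01 0 0 0;0 0.049 -0.01 0 0 0")

```text
time_s: 1.1
tool_pos: [0.4356, -0.1869, 0.2537]
ee_rot: [0.983, -0.182, -0.0, -0.0]
ft_force: [1.1, -1.0, 0.1]
gripper_width: 1.001
finger_force: 0.0
```

apply_moves(commands="0 0.049 -0.01 0 0 0;0 0.049 -0.01 0 0 0;0 0.049 -0.01 0 0 0;0 0.049 -0.01 0 0 0;0 0.049 -0.01 0 0 0")

```text
time_s: 1.6
tool_pos: [0.4348, 0.0579, 0.204]
ee_rot: [0.983, -0.182, 0.0, -0.0]
ft_force: [1.1, -0.4, 0.5]
gripper_width: 1.004
finger_force: 0.0
```

apply_moves(commands="0 0.03 0 0 0 0;0 0 0 0 0 0;0 0 0 0 0 0")

```text
time_s: 1.9
tool_pos: [0.4351, 0.0865, 0.2041]
ee_rot: [0.983, -0.181, -0.0, 0.0]
ft_force: [0.2, -0.2, -0.1]
gripper_width: 0.997
finger_force: 0.0
```

```bash
python3 -c "
from h import *
go(.438,.113,68.5)"
```

```text
pos [0.4351 0.0865 0.2041] phi -110.9 shift [0.0029 0.0265] turn -0.6 = -0.011 tilt [-0.001 -0.001 -1.   ] q6 2.08
```

apply_moves(commands="0.003 0.0265 0 0 0 -0.01;0 0 -0.03 0 0 0;0 0 -0.03 0 0 0;0 0 -0.03 0 0 0;0 0 -0.01 0 0 0")

```text
time_s: 2.4
tool_pos: [0.4364, 0.1107, 0.1016]
ee_rot: [0.982, -0.188, -0.003, 0.001]
ft_force: [-0.3, 0.3, -0.2]
gripper_width: 1.002
finger_force: 0.0
```

```bash
python3 - <<'E'
from h import *
go(.438,.113,68.5)
cv2.imwrite("pics/w1.png",r.read_camera("wrist")[:,:,::-1])
E
```

```text
pos [0.4364 0.1107 0.1016] phi -111.7 shift [0.0016 0.0023] turn 0.2 = 0.003 tilt [-0.005 -0.001 -1.   ] q6 2.14
```

View pics/w1.png

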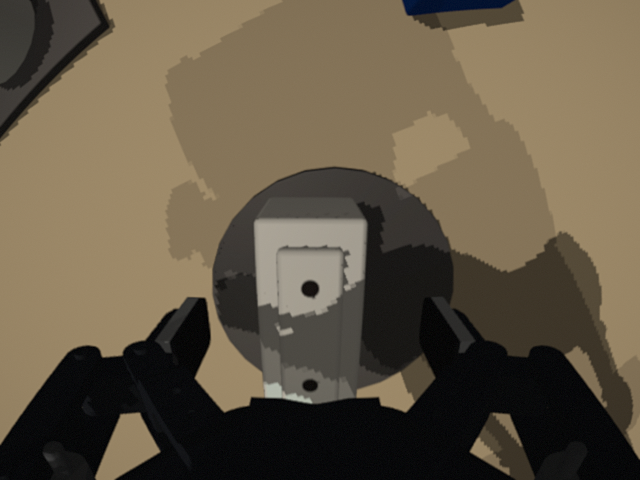

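The oblong form sits between the pads (at about 208 and 428), centred near column 310 and aligned. I lower the last few mm and grip.

apply_moves(commands="0.0015 0.002 -0.009 0 0 0;0 0 0 0 0 0;0 0 0 0 0 0")

```text
time_s: 2.75
tool_pos: [0.4411, 0.1145, 0.0965]
ee_rot: [0.982, -0.187, 0.001, -0.0]
ft_force: [0.7, -0.1, -0.4]
gripper_width: 0.997
finger_force: 0.0
```

apply_moves(commands="0 0 0 0 0 0;0 0 0 0 0 0;0 0 0 0 0 0;0 0 0 0 0 0;0 0 0 0 0 0", hand=1)

```text
time_s: 3.25
tool_pos: [0.4402, 0.1144, 0.096]
ee_rot: [0.982, -0.187, 0.0, 0.0]
ft_force: [-1.6, -2.4, 5.3]
gripper_width: 0.439
finger_force: 42.3
```

apply_moves(commands="0 0 0 0 0 0;0 0 0 0 0 0;0 0 0 0 0 0;0 0 0 0 0 0;0 0 0 0 0 0")

```text
time_s: 3.75
tool_pos: [0.4403, 0.1144, 0.096]
ee_rot: [0.982, -0.187, 0.0, 0.0]
ft_force: [-2.1, -2.8, 6.1]
gripper_width: 0.44
finger_force: 42.3
```

apply_moves(commands="0 0 0.02 0 0 0;0 0 0.03 0 0 0;0 0 0.03 0 0 0;0 0 0.02 0 0 0;0 0 0 0 0 0")

```text
time_s: 4.25
tool_pos: [0.4418, 0.1151, 0.1981]
ee_rot: [0.982, -0.187, 0.003, -0.001]
ft_force: [0.3, 0.2, -3.9]
gripper_width: 0.438
finger_force: 41.5
```

apply_moves(commands="-0.003 -0.04 0 0 0 0;-0.003 -0.04 0 0 0 0;-0.003 -0.04 0 0 0 0;-0.003 -0.04 0 0 0 0;-0.003 -0.04 0 0 0 0")

```text
time_s: 4.75
tool_pos: [0.4234, -0.0864, 0.1933]
ee_rot: [0.982, -0.187, -0.001, -0.0]
ft_force: [0.5, -0.1, -3.0]
gripper_width: 0.437
finger_force: 41.8
```

apply_moves(commands="-0.003 -0.04 0 0 0 0;-0.003 -0.04 0 0 0 0;-0.003 -0.04 0 0 0 0;-0.002 -0.017 0 0 0 0;0 0 0 0 0 0")

```text
time_s: 5.25
tool_pos: [0.4128, -0.2241, 0.1934]
ee_rot: [0.982, -0.189, -0.001, -0.0]
ft_force: [-0.3, 0.3, -2.8]
gripper_width: 0.437
finger_force: 42.1
```

```bash
python3 -c "
from h import *
go(.414,-.223,68.5);s=r.read_state();print(s['gripper_width'],s['finger_force'],s['ft_force'])"
```

```text
pos [ 0.4128 -0.2241  0.1934] phi -111.8 shift [0.0012 0.0011] turn 0.3 = 0.005 tilt [-0.002  0.001 -1.   ] q6 1.4
0.43668228286639266 42.05600380897522 [-0.32032946  0.26633391 -2.80721891]
```

Held. Lowering to TCP z ≈ 0.097, checking force near contact.

apply_moves(commands="0.001 0.001 -0.03 0 0 0;0 0 -0.03 0 0 0;0 0 -0.02 0 0 0;0 0 -0.008 0 0 0;0 0 0 0 0 0")

```text
time_s: 5.75
tool_pos: [0.4135, -0.2198, 0.1052]
ee_rot: [0.982, -0.187, -0.002, -0.001]
ft_force: [-0.3, 0.2, -3.5]
gripper_width: 0.438
finger_force: 41.9
```

apply_moves(commands="0 0 -0.004 0 0 0;0 0 0 0 0 0;0 0 -0.002 0 0 0;0 0 0 0 0 0;0 0 0 0 0 0")

```text
time_s: 6.25
tool_pos: [0.4153, -0.2216, 0.1019]
ee_rot: [0.982, -0.187, 0.0, 0.0]
ft_force: [0.2, 0.3, -3.8]
gripper_width: 0.437
finger_force: 42.0
```

apply_moves(commands="0 0 -0.004 0 0 0;0 0 0 0 0 0;0 0 0 0 0 0")

```text
time_s: 6.55
tool_pos: [0.4148, -0.2213, 0.0972]
ee_rot: [0.982, -0.187, -0.0, -0.0]
ft_force: [0.3, -0.2, -2.7]
gripper_width: 0.437
finger_force: 42.0
```

apply_moves(commands="0 0 -0.0015 0 0 0;0 0 0 0 0 0;0 0 0 0 0 0")

```text
time_s: 6.85
tool_pos: [0.4152, -0.2216, 0.0961]
ee_rot: [0.982, -0.187, 0.0, 0.0]
ft_force: [-1.0, 0.0, -1.4]
gripper_width: 0.438
finger_force: 42.1
```

apply_moves(commands="0 0 -0.0005 0 0 0;0 0 0 0 0 0;0 0 0 0 0 0;0 0 0 0 0 0;0 0 0 0 0 0", hand=0)

```text
time_s: 7.35
tool_pos: [0.4151, -0.2215, 0.0956]
ee_rot: [0.982, -0.187, 0.0, 0.0]
ft_force: [0.4, -0.3, 0.5]
gripper_width: 1.001
finger_force: 0.0
```

apply_moves(commands="0 0 0 0 0 0;0 0 0 0 0 0;0 0 0 0 0 0;0 0 0 0 0 0;0 0 0.01 0 0 0")

```text
time_s: 7.85
tool_pos: [0.414, -0.2208, 0.1045]
ee_rot: [0.982, -0.187, -0.002, -0.001]
ft_force: [0.4, 0.0, -0.8]
gripper_width: 0.999
finger_force: 0.0
```

apply_moves(commands="0 0 0.03 0 0 0;0 0 0.04 0 0 0;0 0 0.04 0 0 0;0 0 0 0 0 0;0 0 0 0 0 0")

```text
time_s: 8.35
tool_pos: [0.4159, -0.222, 0.2176]
ee_rot: [0.982, -0.187, 0.002, 0.001]
ft_force: [0.4, -0.1, -1.1]
gripper_width: 1.0
finger_force: 0.0
```

```bash
python3 - <<'E'
from h import *
go(.633,.225,60)
im=r.read_camera("top"); cv2.imwrite("pics/t2.png",im[:,:,::-1])
c=r.get_calibration("wrist"); print(c)
cv2.imwrite("pics/w2.png",r.read_camera("wrist")[:,:,::-1])
E
```

```text
pos [ 0.4159 -0.222   0.2176] phi -111.6 shift [0.2171 0.447 ] turn -8.4 = -0.14 tilt [ 0.004 -0.002 -1.   ] q6 1.4
{'fx': 371.64829954431775, 'fy': 371.64829954431775, 'cx': 314.5916836693682, 'cy': 239.9076088956863, 'position': array([ 0.4790248 , -0.24723132,  0.28520049]), 'rotation': array([-0.55698173,  0.81903291,  0.11374345, -0.07758138])}
```

View pics/w2.png

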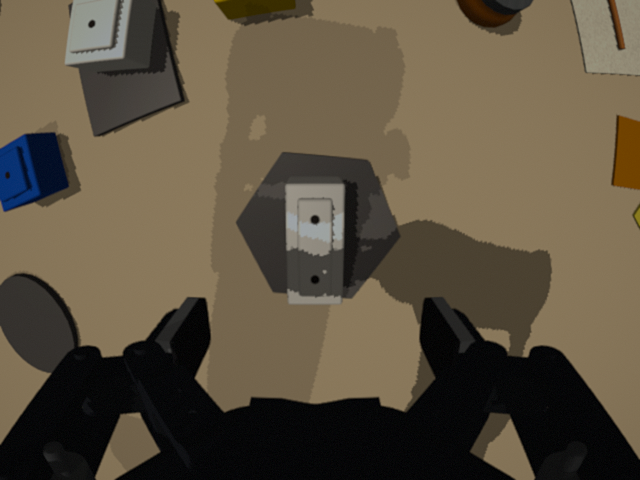

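The oblong form stands upright on the hex setter (holes at (315,219) and (315,280)). The round form is next.

apply_moves(commands="0.0198 0.0406 0 0 0 0.136;0.0198 0.0406 0 0 0 0.136;0.0198 0.0406 0 0 0 0.136;0.0198 0.0406 0 0 0 0.136;0.0198 0.0406 0 0 0 0.136")

```text
time_s: 8.95
tool_pos: [0.5132, -0.0167, 0.2134]
ee_rot: [0.986, 0.17, -0.002, -0.0]
ft_force: [-0.2, -0.5, -0.4]
gripper_width: 0.998
finger_force: 0.0
```

apply_moves(commands="0.0198 0.0406 0 0 0 0;0.0198 0.0406 0 0 0 0;0.0198 0.0406 0 0 0 0;0.0198 0.0406 0 0 0 0;0.0198 0.0406 0 0 0 0")

```text
time_s: 9.45
tool_pos: [0.6123, 0.1861, 0.2128]
ee_rot: [0.986, 0.167, -0.002, 0.0]
ft_force: [0.1, -0.3, -0.7]
gripper_width: 0.998
finger_force: 0.0
```

apply_moves(commands="0.0198 0.041 0 0 0 0;0 0 0 0 0 0;0 0 0 0 0 0")

```text
time_s: 9.75
tool_pos: [0.6318, 0.2262, 0.2127]
ee_rot: [0.986, 0.168, -0.002, 0.001]
ft_force: [0.4, 0.3, 0.7]
gripper_width: 1.003
finger_force: 0.0
```

```bash
python3 - <<'E'
from h import *
go(.633,.225,-70)
E
```

```text
pos [0.6318 0.2262 0.2127] phi -70.7 shift [ 0.0012 -0.0012] turn 0.7 = 0.011 tilt [-0.004 -0.002 -1.   ] q6 1.54
```

apply_moves(commands="0.001 -0.001 -0.03 0 0 0;0 0 -0.03 0 0 0;0 0 -0.03 0 0 0;0 0 -0.02 0 0 0;0 0 0 0 0 0")

```text
time_s: 10.25
tool_pos: [0.6297, 0.2217, 0.1003]
ee_rot: [0.986, 0.166, -0.005, 0.001]
ft_force: [-0.5, 0.2, 0.7]
gripper_width: 0.999
finger_force: 0.0
```

apply_moves(commands="0 0 -0.008 0 0 0;0 0 0 0 0 0;0 0 0 0 0 0")

```text
time_s: 10.55
tool_pos: [0.6345, 0.2244, 0.0987]
ee_rot: [0.986, 0.167, 0.001, -0.0]
ft_force: [-0.1, -0.8, -0.3]
gripper_width: 0.998
finger_force: 0.0
```

apply_moves(commands="0 0 0 0 0 0;0 0 0 0 0 0;0 0 0 0 0 0;0 0 0 0 0 0;0 0 0 0 0 0", hand=1)

```text
time_s: 11.05
tool_pos: [0.6347, 0.2248, 0.0988]
ee_rot: [0.986, 0.167, 0.001, -0.0]
ft_force: [-0.7, -0.7, 6.4]
gripper_width: 0.637
finger_force: 43.8
```

apply_moves(commands="0 0 0 0 0 0;0 0 0 0 0 0;0 0 0 0 0 0")

```text
time_s: 11.35
tool_pos: [0.6347, 0.2247, 0.0988]
ee_rot: [0.986, 0.167, 0.001, -0.0]
ft_force: [0.0, -0.5, 5.5]
gripper_width: 0.637
finger_force: 43.8
```

```bash
python3 - <<'E'
from h import *
go(.428,.104,-70)
cv2.imwrite("pics/w3.png",r.read_camera("wrist")[:,:,::-1])
E
```

```text
pos [0.6347 0.2247 0.0988] phi -70.8 shift [-0.2067 -0.1207] turn 0.8 = 0.013 tilt [ 0.002  0.    -1.   ] q6 1.54
```

View pics/w3.png

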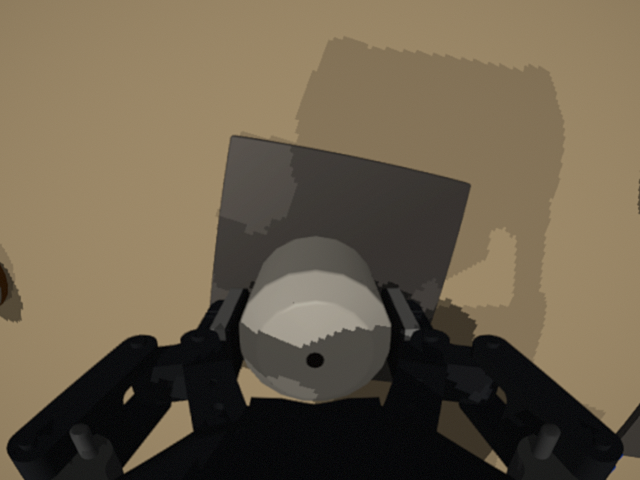

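apply_moves(commands="0 0 0.02 0 0 0;0 0 0.03 0 0 0;0 0 0.03 0 0 0;0 0 0.02 0 0 0;0 0 0 0 0 0")

```text
time_s: 11.9
tool_pos: [0.6356, 0.2253, 0.201]
ee_rot: [0.986, 0.167, 0.003, -0.001]
ft_force: [1.2, 0.1, -1.0]
gripper_width: 0.635
finger_force: 43.1
```

apply_moves(commands="-0.0345 -0.02 0 0 0 0;-0.0345 -0.02 0 0 0 0;-0.0345 -0.02 0 0 0 0;-0.0345 -0.02 0 0 0 0;-0.0345 -0.02 0 0 0 0")

```text
time_s: 12.4
tool_pos: [0.4585, 0.1236, 0.195]
ee_rot: [0.986, 0.167, -0.002, 0.0]
ft_force: [0.2, -0.3, -1.6]
gripper_width: 0.634
finger_force: 43.0
```

apply_moves(commands="-0.0345 -0.02 0 0 0 0;0 0 0 0 0 0;0 0 0 0 0 0")

```text
time_s: 12.7
tool_pos: [0.4251, 0.1041, 0.1958]
ee_rot: [0.986, 0.166, -0.001, -0.0]
ft_force: [1.2, 0.5, -1.4]
gripper_width: 0.635
finger_force: 43.0
```

```bash
python3 - <<'E'
from h import *
go(.428,.104,-70)
E
```

```text
pos [0.4251 0.1041 0.1958] phi -70.8 shift [ 0.0029 -0.0001] turn 0.8 = 0.014 tilt [-0.002 -0.    -1.   ] q6 1.42
```

Target contact height is TCP z ≈ 0.0988.

apply_moves(commands="0.002 0 -0.03 0 0 0;0 0 -0.03 0 0 0;0 0 -0.02 0 0 0;0 0 -0.01 0 0 0;0 0 0 0 0 0")

```text
time_s: 13.2
tool_pos: [0.4282, 0.1047, 0.1056]
ee_rot: [0.986, 0.167, -0.002, -0.0]
ft_force: [-0.9, -0.3, -2.1]
gripper_width: 0.638
finger_force: 43.0
```

apply_moves(commands="0 0 -0.004 0 0 0;0 0 0 0 0 0;0 0 0 0 0 0")

```text
time_s: 13.5
tool_pos: [0.4297, 0.1047, 0.1044]
ee_rot: [0.986, 0.167, 0.001, -0.0]
ft_force: [0.3, 0.1, -1.0]
gripper_width: 0.631
finger_force: 43.0
```

apply_moves(commands="-0.0015 -0.0005 -0.0045 0 0 0;0 0 0 0 0 0;0 0 0 0 0 0")

```text
time_s: 13.8
tool_pos: [0.4271, 0.104, 0.099]
ee_rot: [0.986, 0.167, -0.0, -0.0]
ft_force: [-0.6, -0.2, -1.3]
gripper_width: 0.637
finger_force: 43.0
```

apply_moves(commands="0 0 -0.001 0 0 0;0 0 0 0 0 0;0 0 0 0 0 0")

```text
time_s: 14.1
tool_pos: [0.4274, 0.104, 0.0987]
ee_rot: [0.986, 0.167, -0.0, 0.0]
ft_force: [-3.4, -0.4, 5.7]
gripper_width: 0.632
finger_force: 43.8
```

Contact (5.7 N). Release and rise.

apply_moves(commands="0 0 0 0 0 0;0 0 0 0 0 0;0 0 0 0 0 0;0 0 0 0 0 0;0 0 0 0 0 0", hand=0)

```text
time_s: 14.6
tool_pos: [0.4273, 0.104, 0.0979]
ee_rot: [0.986, 0.167, -0.0, 0.0]
ft_force: [0.3, 0.0, -0.3]
gripper_width: 1.002
finger_force: 0.0
```

apply_moves(commands="0 0 0.01 0 0 0;0 0 0.03 0 0 0;0 0 0.04 0 0 0;0 0 0.04 0 0 0;0 0 0 0 0 0")

```text
time_s: 15.1
tool_pos: [0.4313, 0.1048, 0.225]
ee_rot: [0.986, 0.167, 0.006, -0.0]
ft_force: [0.7, -0.0, 0.5]
gripper_width: 1.001
finger_force: 0.0
```

```bash
python3 - <<'E'
from h import *
go(.6195,-.1365,-25.8)
go(.6195,-.1365,64.2)
cv2.imwrite("pics/w4.png",r.read_camera("wrist")[:,:,::-1])
E
```

```text
pos [0.4313 0.1048 0.225 ] phi -70.8 shift [ 0.1882 -0.2413] turn 45.0 = 0.75 tilt [ 0.013  0.002 -1.   ] q6 1.42
pos [0.4313 0.1048 0.225 ] phi -70.8 shift [ 0.1882 -0.2413] turn -45.0 = -0.75 tilt [ 0.013  0.002 -1.   ] q6 1.42
```

View pics/w4.png

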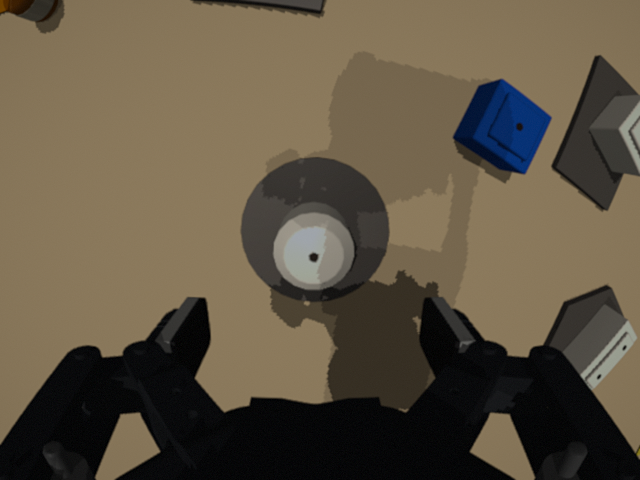

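The round form is centred on the round setter. The square form comes next.

apply_moves(commands="0.0269 -0.0345 0 0 0 0.125;0.0269 -0.0345 0 0 0 0.125;0.0269 -0.0345 0 0 0 0.125;0.0269 -0.0345 0 0 0 0.125;0.0269 -0.0345 0 0 0 0.125")

```text
time_s: 15.65
tool_pos: [0.5617, -0.0698, 0.2164]
ee_rot: [0.879, 0.477, -0.001, -0.001]
ft_force: [0.5, 1.7, 0.7]
gripper_width: 1.005
finger_force: 0.0
```

apply_moves(commands="0.0269 -0.0345 0 0 0 0.125;0.0269 -0.0345 0 0 0 0;0 0 0 0 0 0;0 0 0 0 0 0")

```text
time_s: 16.05
tool_pos: [0.6149, -0.138, 0.216]
ee_rot: [0.848, 0.531, -0.001, -0.001]
ft_force: [-0.6, -0.0, -0.7]
gripper_width: 1.0
finger_force: 0.0
```

```bash
python3 - <<'E'
from h import *
go(.6195,-.1365,-25.8)
E
```

```text
pos [ 0.6149 -0.138   0.216 ] phi -25.9 shift [0.0046 0.0015] turn 0.1 = 0.002 tilt [-0.003  0.001 -1.   ] q6 0.19
```

apply_moves(commands="0.004 0.001 -0.03 0 0 0;0 0 -0.03 0 0 0;0 0 -0.03 0 0 0;0 0 0 0 0 0;0 0 0 0 0 0")

```text
time_s: 16.55
tool_pos: [0.6182, -0.1352, 0.1272]
ee_rot: [0.847, 0.532, -0.001, -0.001]
ft_force: [-0.2, -0.1, -0.7]
gripper_width: 0.999
finger_force: 0.0
```

```bash
python3 - <<'E'
from h import *
go(.6195,-.1365,-25.8)
cv2.imwrite("pics/w5.png",r.read_camera("wrist")[:,:,::-1])
E
```

```text
pos [ 0.6182 -0.1352  0.1272] phi -25.7 shift [ 0.0013 -0.0013] turn -0.1 = -0.001 tilt [-0.003  0.001 -1.   ] q6 0.19
```

View pics/w5.png

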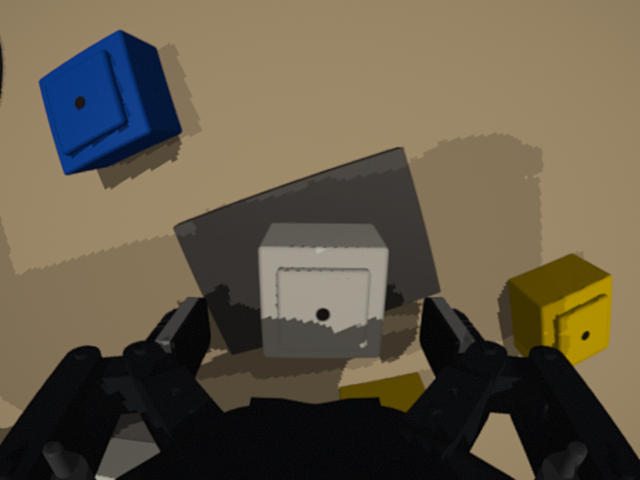

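The square form lies square between the pads, with its hole at (322,314). The yellow block starts at column 505, clear of the right finger.

apply_moves(commands="0.001 -0.001 -0.02 0 0 0;0 0 -0.008 0 0 0;0 0 0 0 0 0;0 0 0 0 0 0")

```text
time_s: 17.0
tool_pos: [0.621, -0.1375, 0.101]
ee_rot: [0.847, 0.531, 0.0, 0.0]
ft_force: [0.6, 0.1, -0.5]
gripper_width: 0.998
finger_force: 0.0
```

apply_moves(commands="0 0 0 0 0 0;0 0 0 0 0 0;0 0 0 0 0 0;0 0 0 0 0 0;0 0 0 0 0 0", hand=1)

```text
time_s: 17.5
tool_pos: [0.6212, -0.1376, 0.101]
ee_rot: [0.847, 0.531, 0.0, 0.0]
ft_force: [-0.5, -0.4, 5.4]
gripper_width: 0.625
finger_force: 44.7
```

apply_moves(commands="0 0 0 0 0 0;0 0 0 0 0 0;0 0 0 0 0 0")

```text
time_s: 17.8
tool_pos: [0.6212, -0.1376, 0.101]
ee_rot: [0.847, 0.531, 0.0, 0.0]
ft_force: [-0.7, -0.0, 6.2]
gripper_width: 0.621
finger_force: 44.7
```

apply_moves(commands="0 0 0.02 0 0 0;0 0 0.03 0 0 0;0 0 0.03 0 0 0;0 0 0.02 0 0 0;0 0 0 0 0 0")

```text
time_s: 18.3
tool_pos: [0.6224, -0.1379, 0.203]
ee_rot: [0.847, 0.531, 0.002, 0.002]
ft_force: [0.1, -0.5, -1.9]
gripper_width: 0.622
finger_force: 43.9
```

```bash
python3 - <<'E'
from h import *
go(.6435,.2204,8.5)
E
```

```text
pos [ 0.6224 -0.1379  0.203 ] phi -25.8 shift [0.0211 0.3583] turn 34.3 = 0.572 tilt [ 0.006 -0.002 -1.   ] q6 0.19
```

apply_moves(commands="0.0025 0.0398 0 0 0 0.1145;0.0025 0.0398 0 0 0 0.1145;0.0025 0.0398 0 0 0 0.1145;0.0025 0.0398 0 0 0 0.1145;0.0025 0.0398 0 0 0 0.1145")

```text
time_s: 18.8
tool_pos: [0.6316, 0.0629, 0.197]
ee_rot: [0.651, 0.759, -0.001, -0.001]
ft_force: [0.8, -0.0, -3.0]
gripper_width: 0.624
finger_force: 43.8
```

apply_moves(commands="0.0025 0.0398 0 0 0 0;0.0025 0.0398 0 0 0 0;0.0025 0.0398 0 0 0 0;0.0025 0.0398 0 0 0 0;0 0 0 0 0 0")

```text
time_s: 19.3
tool_pos: [0.6418, 0.2256, 0.1971]
ee_rot: [0.651, 0.759, -0.0, -0.002]
ft_force: [0.1, -0.1, -2.8]
gripper_width: 0.624
finger_force: 43.8
```

apply_moves(commands="0 0 0 0 0 0;0 0 0 0 0 0")

```text
time_s: 19.5
tool_pos: [0.6421, 0.2198, 0.1979]
ee_rot: [0.652, 0.758, -0.002, -0.001]
ft_force: [0.1, 0.2, -3.6]
gripper_width: 0.621
finger_force: 43.8
```

```bash
python3 - <<'E'
from h import *
go(.6435,.2204,8.5)
E
```

```text
pos [0.6421 0.2198 0.1979] phi 8.5 shift [0.0014 0.0006] turn -0.0 = -0.001 tilt [-0.003 -0.001 -1.   ] q6 0.14
```

Contact height ≈ 0.101.

apply_moves(commands="0 0 -0.03 0 0 0;0 0 -0.03 0 0 0;0 0 -0.02 0 0 0;0 0 -0.01 0 0 0;0 0 0 0 0 0")

```text
time_s: 20.0
tool_pos: [0.6417, 0.219, 0.1075]
ee_rot: [0.653, 0.757, -0.002, -0.001]
ft_force: [-0.1, 0.0, -2.3]
gripper_width: 0.625
finger_force: 43.7
```

apply_moves(commands="0 0 -0.003 0 0 0;0 0 0 0 0 0;0 0 0 0 0 0")

```text
time_s: 20.3
tool_pos: [0.644, 0.2209, 0.1085]
ee_rot: [0.652, 0.758, 0.001, 0.001]
ft_force: [-0.2, -0.7, -2.6]
gripper_width: 0.623
finger_force: 43.7
```

apply_moves(commands="0 0 -0.006 0 0 0;0 0 0 0 0 0;0 0 0 0 0 0")

```text
time_s: 20.6
tool_pos: [0.6431, 0.2208, 0.101]
ee_rot: [0.652, 0.758, 0.0, 0.0]
ft_force: [0.8, 0.1, -2.5]
gripper_width: 0.622
finger_force: 43.9
```

apply_moves(commands="0 0 -0.0015 0 0 0;0 0 0 0 0 0;0 0 0 0 0 0")

```text
time_s: 20.9
tool_pos: [0.6432, 0.2209, 0.101]
ee_rot: [0.652, 0.758, 0.0, 0.0]
ft_force: [-3.5, -0.6, 5.8]
gripper_width: 0.621
finger_force: 44.8
```

apply_moves(commands="0 0 0 0 0 0;0 0 0 0 0 0;0 0 0 0 0 0;0 0 0 0 0 0;0 0 0 0 0 0", hand=0)

```text
time_s: 21.4
tool_pos: [0.6431, 0.2208, 0.0993]
ee_rot: [0.652, 0.758, -0.0, -0.0]
ft_force: [-0.7, 0.5, -0.1]
gripper_width: 1.002
finger_force: 0.0
```

apply_moves(commands="0 0 0.01 0 0 0;0 0 0.03 0 0 0;0 0 0.04 0 0 0;0 0 0.04 0 0 0;0 0 0 0 0 0")

```text
time_s: 21.9
tool_pos: [0.6472, 0.222, 0.2287]
ee_rot: [0.652, 0.758, 0.006, 0.004]
ft_force: [0.9, 0.5, 0.6]
gripper_width: 1.004
finger_force: 0.0
```

```bash
python3 - <<'E'
from h import *
go(.415,-.2215,68.5)
E
```

```text
pos [0.6472 0.222  0.2287] phi 8.6 shift [-0.2322 -0.4435] turn 59.9 = 0.999 tilt [ 0.014  0.004 -1.   ] q6 0.14
```

apply_moves(commands="-0.019 -0.037 0 0 0 0.125;-0.019 -0.037 0 0 0 0.125;-0.019 -0.037 0 0 0 0.125;-0.019 -0.037 0 0 0 0.125;-0.019 -0.037 0 0 0 0.125")

```text
time_s: 22.4
tool_pos: [0.5471, 0.0345, 0.2196]
ee_rot: [0.371, 0.928, -0.0, 0.0]
ft_force: [-0.1, -0.9, -0.0]
gripper_width: 1.002
finger_force: 0.0
```

apply_moves(commands="-0.019 -0.037 0 0 0 0.125;-0.019 -0.037 0 0 0 0.125;-0.019 -0.037 0 0 0 0.125;-0.019 -0.037 0 0 0 0;-0.019 -0.037 0 0 0 0")

```text
time_s: 22.9
tool_pos: [0.4521, -0.1505, 0.2198]
ee_rot: [0.186, 0.983, -0.0, 0.0]
ft_force: [-0.3, -0.5, 0.6]
gripper_width: 1.001
finger_force: 0.0
```

apply_moves(commands="-0.019 -0.037 0 0 0 0;-0.019 -0.036 0 0 0 0;0 0 0 0 0 0;0 0 0 0 0 0")

```text
time_s: 23.3
tool_pos: [0.4147, -0.2229, 0.2197]
ee_rot: [0.187, 0.982, 0.0, 0.0]
ft_force: [0.4, -0.1, 0.0]
gripper_width: 0.999
finger_force: 0.0
```

```bash
python3 - <<'E'
from h import *
go(.415,-.2215,68.5)
im=r.read_camera("top"); cv2.imwrite("pics/t3.png",im[:,:,::-1])
E
```

```text
pos [ 0.4147 -0.2229  0.2197] phi 68.4 shift [0.0003 0.0014] turn 0.1 = 0.002 tilt [ 0.  0. -1.] q6 -1.74
```

View pics/t3.png

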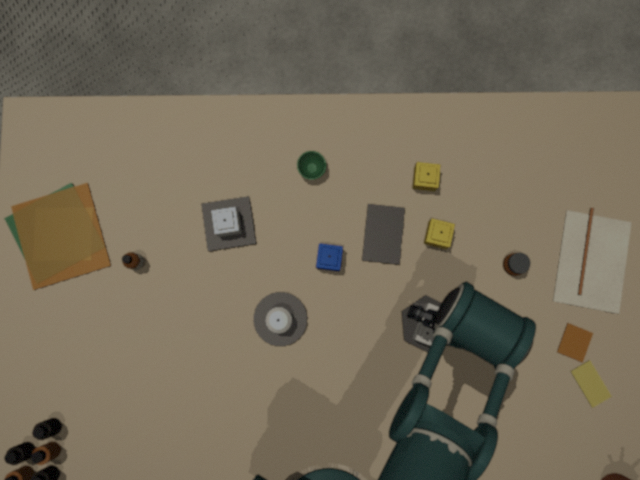

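The square form (225,221) and the round form (278,320) look well placed, and the oblong setter (384,234) is free. I pick up the oblong form and refit the setter from this picture.

apply_moves(commands="0 0.001 -0.03 0 0 0;0 0 -0.03 0 0 0;0 0 -0.03 0 0 0;0 0 -0.025 0 0 0;0 0 0 0 0 0")

```text
time_s: 23.85
tool_pos: [0.4131, -0.2182, 0.1009]
ee_rot: [0.185, 0.983, 0.002, -0.004]
ft_force: [-0.6, 0.2, 0.2]
gripper_width: 0.995
finger_force: 0.0
```

apply_moves(commands="0 0 0 0 0 0;0 0 -0.006 0 0 0;0 0 0 0 0 0;0 0 0 0 0 0")

```text
time_s: 24.25
tool_pos: [0.4158, -0.2215, 0.0994]
ee_rot: [0.186, 0.983, -0.0, 0.001]
ft_force: [-0.1, -0.9, 0.4]
gripper_width: 0.999
finger_force: 0.0
```

apply_moves(commands="0 0 0 0 0 0;0 0 0 0 0 0;0 0 0 0 0 0;0 0 0 0 0 0;0 0 0 0 0 0", hand=1)

```text
time_s: 24.75
tool_pos: [0.4153, -0.2215, 0.0988]
ee_rot: [0.186, 0.983, -0.0, 0.0]
ft_force: [-0.5, -0.6, 2.6]
gripper_width: 0.44
finger_force: 42.1
```

apply_moves(commands="0 0 0 0 0 0;0 0 0 0 0 0;0 0 0 0 0 0")

```text
time_s: 25.05
tool_pos: [0.4153, -0.2215, 0.0988]
ee_rot: [0.186, 0.983, -0.0, 0.0]
ft_force: [-1.8, -0.9, 5.5]
gripper_width: 0.434
finger_force: 42.3
```

apply_moves(commands="0 0 0.02 0 0 0;0 0 0.03 0 0 0;0 0 0.03 0 0 0;0 0 0.02 0 0 0;0 0 0 0 0 0")

```text
time_s: 25.55
tool_pos: [0.4165, -0.2219, 0.2006]
ee_rot: [0.186, 0.983, -0.001, 0.002]
ft_force: [0.6, 0.3, -3.1]
gripper_width: 0.441
finger_force: 41.5
```

```bash
python3 - <<'E'
from h import *
im=cv2.imread("pics/t3.png")[:,:,::-1].copy(); c=r.get_calibration("top"); w,d=masks(im)
for n,px in dict(setter_round=(290,335),setter_square=(240,242),setter_oblong=(375,255)).items():
    m=blob(d|w,px); x,e=fit(n,m,c,ground(px,c,.01)); print(n,m.sum(),x.round(4),np.degrees(x[2]).round(1),round(e,3))
m=blob(w,(225,221)); x,e=fit("form_square",m,c,ground((225,221),c,.05)); print(x.round(4),np.degrees(x[2]),e)
print(ground(hole(im,(278,320),4),c,.065), ground(hole(im,(225,221),4),c,.06))
go(.6166,-.1287,83.3)
E
```

```text
setter_round 2260 [ 0.4281  0.1036 -0.8844] -50.7 0.053
setter_square 2359 [0.6439 0.2205 0.1493] 8.6 0.043
setter_oblong 2165 [ 0.6167 -0.1287  3.0236] 173.2 0.028
[0.6429 0.2214 1.7196] 98.5278696533573 0.061752136752136755
[0.42540495 0.10402752] [0.64203926 0.22142759]
pos [ 0.4165 -0.2219  0.2006] phi 68.6 shift [0.2001 0.0932] turn 14.7 = 0.246 tilt [ 0.004 -0.002 -1.   ] q6 -1.74
```

apply_moves(commands="0.0402 0.0187 0 0 0 0.123;0.0402 0.0187 0 0 0 0.123;0.0402 0.0187 0 0 0 0;0.0402 0.0187 0 0 0 0;0.0402 0.0187 0 0 0 0")

```text
time_s: 26.05
tool_pos: [0.616, -0.1263, 0.1949]
ee_rot: [0.058, 0.998, 0.0, -0.002]
ft_force: [0.4, -1.0, -2.9]
gripper_width: 0.437
finger_force: 41.6
```

apply_moves(commands="0 0 0 0 0 0;0 0 0 0 0 0")

```text
time_s: 26.25
tool_pos: [0.6153, -0.1266, 0.195]
ee_rot: [0.057, 0.998, 0.0, -0.003]
ft_force: [-0.4, -0.2, -3.1]
gripper_width: 0.436
finger_force: 41.7
```

```bash
python3 - <<'E'
from h import *
go(.6166,-.1287,83.3)
E
```

```text
pos [ 0.6153 -0.1266  0.195 ] phi 83.4 shift [ 0.0013 -0.0021] turn -0.1 = -0.002 tilt [-0.005  0.001 -1.   ] q6 -1.7
```

apply_moves(commands="0 -0.002 -0.03 0 0 0;0 0 -0.03 0 0 0;0 0 -0.02 0 0 0;0 0 -0.01 0 0 0;0 0 0 0 0 0")

```text
time_s: 26.75
tool_pos: [0.6132, -0.1298, 0.1056]
ee_rot: [0.059, 0.998, 0.001, -0.003]
ft_force: [1.6, -0.5, -2.9]
gripper_width: 0.44
finger_force: 41.7
```

apply_moves(commands="0 0 -0.003 0 0 0;0 0 0 0 0 0;0 0 0 0 0 0")

```text
time_s: 27.05
tool_pos: [0.617, -0.1301, 0.1069]
ee_rot: [0.058, 0.998, -0.0, 0.001]
ft_force: [-0.1, -0.1, -3.4]
gripper_width: 0.44
finger_force: 41.7
```

apply_moves(commands="0 0.001 -0.0065 0 0 0;0 0 0 0 0 0;0 0 0 0 0 0")

```text
time_s: 27.35
tool_pos: [0.6161, -0.1286, 0.0989]
ee_rot: [0.058, 0.998, 0.0, -0.0]
ft_force: [-0.3, -0.7, -2.6]
gripper_width: 0.439
finger_force: 41.8
```

apply_moves(commands="0 0 -0.0015 0 0 0;0 0 0 0 0 0;0 0 0 0 0 0")

```text
time_s: 27.65
tool_pos: [0.6161, -0.1287, 0.0988]
ee_rot: [0.058, 0.998, 0.0, -0.0]
ft_force: [-3.6, 0.0, 5.5]
gripper_width: 0.44
finger_force: 42.8
```

apply_moves(commands="0 0 0 0 0 0;0 0 0 0 0 0;0 0 0 0 0 0;0 0 0 0 0 0;0 0 0 0 0 0", hand=0)

```text
time_s: 28.15
tool_pos: [0.6162, -0.1288, 0.0974]
ee_rot: [0.058, 0.998, -0.0, 0.0]
ft_force: [-0.3, 0.4, -0.6]
gripper_width: 1.0
finger_force: 0.0
```

apply_moves(commands="0 0 0.01 0 0 0;0 0 0.03 0 0 0;0 0 0.04 0 0 0;0 0 0.04 0 0 0;0 0 0 0 0 0")

```text
time_s: 28.65
tool_pos: [0.6203, -0.1298, 0.2261]
ee_rot: [0.058, 0.998, -0.001, 0.007]
ft_force: [1.9, -0.2, 0.2]
gripper_width: 1.001
finger_force: 0.0
```

apply_moves(commands="-0.03 -0.035 0 0 0 0;-0.03 -0.035 0 0 0 0;-0.03 -0.035 0 0 0 0;-0.03 -0.035 0 0 0 0;-0.03 -0.035 0 0 0 0")

```text
time_s: 29.15
tool_pos: [0.4647, -0.3047, 0.2177]
ee_rot: [0.058, 0.998, -0.0, 0.0]
ft_force: [-0.2, -1.0, -0.3]
gripper_width: 1.001
finger_force: 0.0
```

apply_moves(commands="0 -0.035 0.03 0 0 0;0 -0.035 0.03 0 0 0;0 0 0 0 0 0;0 0 0 0 0 0;0 0 0 0 0 0")

```text
time_s: 29.65
tool_pos: [0.4656, -0.3727, 0.2762]
ee_rot: [0.058, 0.998, 0.001, -0.001]
ft_force: [-0.3, 0.7, -0.4]
gripper_width: 1.002
finger_force: 0.0
```

```bash
python3 - <<'E'
from h import *
im=r.read_camera("top"); cv2.imwrite("pics/t4.png",im[:,:,::-1]); c=r.get_calibration("top"); w,d=masks(im)
for n,px in dict(form_square=(225,221),form_oblong=(384,232)).items():
    m=blob(w,px); x,e=fit(n,m,c,ground(px,c,.05)); print(n,x.round(4),np.degrees(x[2]).round(1),round(e,3))
E
```

```text
form_square [0.6428 0.2218 0.1357] 7.8 0.072
form_oblong [ 0.6144 -0.1265  3.0167] 172.8 0.09
```

View pics/t4.png

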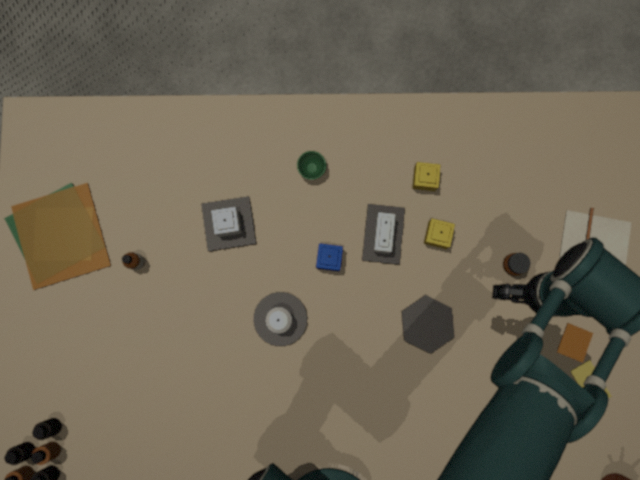

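All three forms stand on their own setters: square (225,221), oblong (385,233) and round (278,320). The hex (428,324) is empty and the bystanders are unmoved, so I hand in.

```bash
python3 -c "
from bench import r
print(r.job_done())"
```

```text
the job is handed in; nothing more can be done
None
```

The job is handed in: each form stands on its own setter, within about 4 mm of centre and 1° of alignment by the top camera, with the six-sided setter empty and the bottle, jar and bowl where they were; no verdict was returned.

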